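# Tip a scoop of walnuts into the pot

### The arm

A 7-joint arm with a two-finger parallel gripper is mounted at the origin on a cart in front of the work surface, level with it; the furniture and walls round the work are solid. World frame = base frame: x ahead of the robot, y to its left, z up, the work surface at z = 0. Lengths are in m, angles in rad, forces in N, time in s.
With the tool pointing down it reaches from about 0.4 to 0.9 m from the base axis. Payload 5.6 kg.
Tool frame: the origin (TCP) lies at the centre of the arm's flange, where the gripper is bolted on; the fingertips stand 190 mm ahead of it and the grasp point (between the pads) lies 171 mm ahead of it; z points along the fingers, y is the line along which they close (so a half turn about z gives the same grasp; the last joint's range is limited). The gripper opens to 92 mm and grips with 3 to 60 N. Pads are 20 mm wide; open, the fingers measure 128 mm over their backs; the gripper's body (75 mm by 189 mm) begins 69 mm behind the grasp point.
Start: joints at [-1.2, 0.468, -0.012, 1.603, 0.006, 1.071, -0.056], TCP at [0.261, 0.595, 0.405] pointing down, gripper open.
Joint ranges: [-2.53, 2.53], [-0.31, 2.02], [-1.57, 1.55], [0.28, 2.44], [-1.29, 4.43], [0.15, 1.84], [-2.92, 2.92]. Speed limits (rad/s): [2.57, 2.57, 3.14, 3.14, 3.14, 3.14, 3.14].

### API

Orientations are given as a rotation vector (axis times angle).
In Python, from workcell import robot gives the robot as it stands.
- The arm moves only by the shell command python3 -m pendant 'ROWS' [OPENING] [FORCE]. ROWS is JSON, a list of rows, each an object with "dp": the shift along the tool's x, y, z each as a share of 0.1 m, from -1 to 1, a list of three; "rotation": the turn, a rotation vector about the tool's x, y, z each as a share of pi rad, from -1 to 1, a list of three. A call has 1 to 5 rows; each row shifts and turns the commanded pose from where the row before left it, along the tool's axes as they then stand; what a row does not reach is not made up. A row lasts 1/10 s, in which the tool goes at most 50 mm and 8.59 degrees, less where a joint would pass 70% of its speed; a pose out of reach is approached as far as the arm can. A call with a number of a shift or a turn outside -1 to 1 is refused whole. A call with a gripper value outside its range is refused whole. OPENING is the closure, from -1 (fully open) to 1 (shut), so that 0 is half open, set as the call begins (- or left out, the last holds). The fingers move at their own pace and stop on an object; FORCE is the grip in N (left out, the last holds). Time passes only in rows, so rows that do not move let the fingers close. It gives the time, the measured TCP pose, the force, the opening and the grip force at its end, in the units of the state.
- robot.sense(): the state, without advancing time (a new reading comes with each control period).
- robot.snapshot(name): name is "scene" or "top"; returns a dict with "image" (480x640x3 uint8, red, green, blue), "z_map" (480x640 float32, m along the optical axis (not along the pixel's ray), 0 where there is no reading), "camera_matrix" (3x3 intrinsics, pixels), "k1" (the pictures are not rectified: a ray, as slopes to the right and down, at radius r is drawn at 1 + k1 r^2 times it, then the intrinsics apply), "R" (3x3) and "t" (3): a world point X has camera coordinates R X + t. Camera axes: x right, y down, z forward; pixel columns grow to the right and rows downward; lengths in m; the calibration is good to about 2 mm. A picture is of the moment at which its call begins.
- robot.job_done(): hands the job in; it is judged then, once.
The state is a dict: "time": time; "joint_pos": joint angles; "dq": joint speeds; "joint_efforts": joint torques, N m; "ee_pos": TCP position; "tcp_rot": TCP orientation; "force": force on the tool from outside, world axes, zero at the start; "moment": the same for the moment, N m; "opening": finger opening in m; "grasp_force": force on a finger pad.
Only numpy, scipy, OpenCV 4.12 (cv2) and the standard library are available. Lean on these libraries where they do the work, as an engineer would, in place of code of your own. Each camera call takes 0.05 s, during which the arm holds its last target. There are 200 camera calls.

### The job

Pick up the loaded steel scoop from the chopping board by its handle, carry it level to the black perforated pot beside the board without spilling a walnut, and tip all five walnuts into the pot. Then put the empty scoop back flat on the chopping board, setting it down rather than dropping it. Do not touch the walnuts with the fingers, leave the pot standing where it is, and leave the other things on the worktop alone.

Things in the scene. Friction and masses are not known exactly. Their poses are not given: they have to be found in the camera images.
- scoop_pan (a point): Centre of the pan floor's upper face, flat steel kitchen scoop lying on the board, walnuts in it. Axes: x from the handle to the open front, y left, z up. Flat underside 3 mm below. Pan 116 mm long, 104 wide at the back, 70 at the front; walls 26 mm high at back and sides, front open but for a 2 mm rolled lip. About 0.18 kg empty.
- scoop_lip (a point): Middle of the scoop's front pouring edge, 58 mm ahead (scoop +x) of the pan centre, level with the pan floor; same axes. Walnuts begin to go over it at about 30 to 45 degrees nose-down; 50 to 60 degrees empties the pan.
- scoop_grip (a point): Grip point: centre of the straight flat-sided dark wooden handle, 116 mm behind (scoop -x) the pan centre, 31 mm above the pan floor; same axes. Handle 100 mm long (from 40 mm ahead of this point to 60 mm behind), 20 mm wide (y), 26 mm high (z), underside 21 mm above what the scoop lies on. Pinch across its width; the fingers may lean forward or back along it.
- pot_rim (a point): Centre of the open mouth of the black perforated round pot, at rim height, 53 mm above the worktop; z up, yaw means nothing. The pot is 117 mm across outside, 93 mm inside, its inner floor about 5 mm above the worktop; it is loose and weighs 0.32 kg. It stands close to the left or right of the board; a like pot far off at the right end of the worktop is not meant.
- board: Wooden chopping board, 230 (board x) x 340 (board y) x 21 mm (z), fixed to the worktop, lying with its long side roughly pointing away from the robot; origin at the centre of its underside, so its top face is 21 mm above it.
- walnut0_c (a point): Centre of walnut 1 of 5 (a whole walnut in its shell, plain light brown, 28 mm thick, 32 mm long, 12 g), lying in the scoop at the start.
- walnut1_c (a point): Centre of walnut 2 of 5 (a whole walnut in its shell, plain light brown, 28 mm thick, 32 mm long, 12 g), lying in the scoop at the start.
- walnut2_c (a point): Centre of walnut 3 of 5 (a whole walnut in its shell, plain light brown, 28 mm thick, 32 mm long, 12 g), lying in the scoop at the start.
- walnut3_c (a point): Centre of walnut 4 of 5 (a whole walnut in its shell, plain light brown, 28 mm thick, 32 mm long, 12 g), lying in the scoop at the start.
- walnut4_c (a point): Centre of walnut 5 of 5 (a whole walnut in its shell, plain light brown, 28 mm thick, 32 mm long, 12 g), lying in the scoop at the start.
- mug: Bystander, to be left where it is: beige mug with a handle, 82x117x94 mm, standing on the worktop; origin under it.
- spice_jar: Bystander, to be left where it is: small spice jar with a dark cap, 41 mm across, 105 mm high; origin under it.
- salt_shaker: Bystander, to be left where it is: salt shaker with a grey domed cap, 44 mm across, 90 mm high; origin under it.
- lemon: Bystander, to be left where it is: lemon, 72x55x56 mm; origin under it.
- garlic: Bystander, to be left where it is: garlic bulb, 56 mm; origin under it.
There are look-alikes about, which are no part of the job. Of the things that look like the part that bears pot_rim, take the one that is farthest to the robot's right at the start.

How it is judged:
By the outcome, as a careful person would: the job done as asked, in the order asked, and still so for the second after the job is handed in, with the robot touching nothing.
It also fails if it takes over 58 s, if anything falls off the work surface, if the arm or the gripper's body presses on something with over 40 N, if the wrist force passes 120 N, or if a joint passes its speed limit or range.

## Working session

There is one attempt and no reset: what is moved stays moved. The work goes in short steps, Python scripts to look and compute and a shell command to move; the robot and the scene stay as the last step left them, time stands still between calls to the robot, and variables do not carry over. Pictures are saved under pics/ and viewed, at most 10 in all, crops included, and the job is handed in when it is done.

```bash
mkdir -p pics; ls
cat > h.py <<'E'
import numpy as np, cv2
from workcell import robot
from scipy.spatial.transform import Rotation as Rn
def snap(n,f=None):
    s=robot.snapshot(n)
    if f: cv2.imwrite('pics/'+f,s['image'][:,:,::-1])
    return s
def cloud(s):
    K=np.array(s['camera_matrix']);h,w=s['z_map'].shape
    u,v=np.meshgrid(np.arange(w),np.arange(h))
    D=np.stack([(u-K[0,2])/K[0,0],(v-K[1,2])/K[1,1]],-1);x=D.copy()
    for _ in range(8): x=D/(1+s['k1']*(x**2).sum(-1,keepdims=True))
    z=s['z_map'][...,None];P=np.concatenate([x*z,z],-1)
    W=(P-np.array(s['t']))@np.array(s['R']); W[s['z_map']==0]=np.nan
    return W
E
python3 - <<'E'
from h import *
s=snap('top','top0.png');np.savez('top0.npz',W=cloud(s),im=s['image'])
s=snap('scene','scene0.png');np.savez('scene0.npz',W=cloud(s),im=s['image'])
st=robot.sense();print(st['ee_pos'],st['tcp_rot'],st['time'],st['opening'],st['force']);print(s['R'],s['t'])
E
```

```text
pics
[0.26132127 0.5949324  0.40387293] [-6.45401992e-01 -3.07437780e+00  2.36800173e-03] 0.1 0.09189139549072085 [ 0.34033405  0.46008767 -0.8510214 ]
[[ 0.60506657 -0.79612963  0.00848872]
 [-0.471021   -0.36653593 -0.80236565]
 [ 0.64189848  0.48148627 -0.59677241]] [-0.28355259  0.35738273  1.07941803]
```

View pics/top0.png

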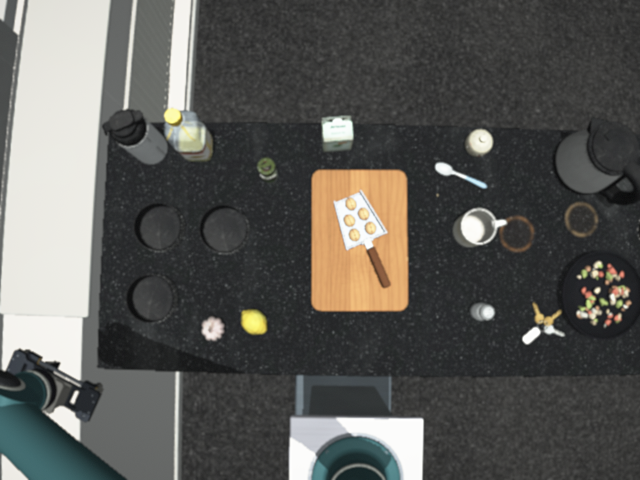

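View pics/scene0.png

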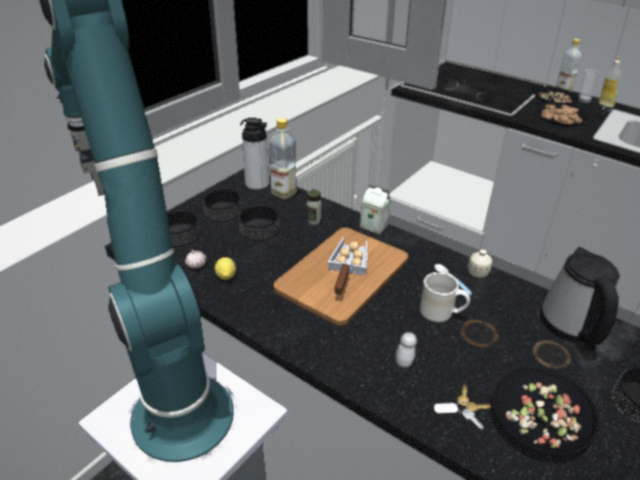

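The top view shows the board at about (360,240) and the scoop with its pan at (358,220) and handle end at (386,285). The pot beside the board is at (225,230). Two more like pots stand further left, the lemon is at (254,321), the garlic at (212,328), and the spice jar at (267,168).

Run:
```python
from h import *
d=np.load('top0.npz');W=d['W'];im=d['im'].astype(int)
np.set_printoptions(precision=4,suppress=True)
hsv=cv2.cvtColor(d['im'],cv2.COLOR_RGB2HSV)
# board
m=(W[...,2]>.012)&(W[...,2]<.03); m[:, :305]=0;m[:,415:]=0;m[:165]=0;m[315:]=0
c=W[m][:,:2].astype(np.float32);r=cv2.minAreaRect(c);print('board',r, np.median(W[m][:,2]))
# handle dark
sub=(slice(235,295),slice(355,400))
v=im.sum(-1); hm=np.zeros(m.shape,bool);hm[sub]=(v[sub]<230)
p=W[hm];p=p[(p[:,2]>.045)];print('handle',len(p),np.median(p,0),cv2.minAreaRect(p[:,:2].astype(np.float32)))
# pan: greyish low saturation
pm=np.zeros(m.shape,bool);sub=(slice(180,260),slice(325,395));pm[sub]=(hsv[...,1][sub]<60)
q=W[pm];q=q[np.isfinite(q[:,0])];print('pan',len(q),np.median(q,0),cv2.minAreaRect(q[:,:2].astype(np.float32)), np.percentile(q[:,2],[5,25,50,75,95]))
# pots: points near rim height
for (u,v0) in [(225,230),(159,228),(153,298)]:
    s=W[v0-32:v0+32,u-32:u+32].reshape(-1,3);s=s[(s[:,2]>.045)&(s[:,2]<.065)]
    print('pot',len(s),cv2.minEnclosingCircle(s[:,:2].astype(np.float32)),np.median(s[:,2]))
for n,(u,v0),k in [('walnuts',(358,220),0),('jar',(267,168),0),('lemon',(254,321),0),('garlic',(212,328),0),('carton',(337,133),0)]:
    s=W[v0-18:v0+18,u-18:u+18].reshape(-1,3);s=s[s[:,2]>.02] ;print(n,s.min(0),s.max(0))
cv2.imwrite('pics/crop.png',cv2.resize(d['im'][180:300,315:415,::-1],None,fx=5,fy=5,interpolation=cv2.INTER_CUBIC))
for name,mm in(('h',hm),('p',pm)):
    vv,uu=np.nonzero(mm);print(name,uu.min(),uu.max(),vv.min(),vv.max())
```

```text
board ((0.5785436630249023, -0.0018105879426002502), (0.33934757113456726, 0.23134037852287292), 0.9132519960403442) 0.02157094267011274
handle 59 [ 0.5049 -0.036   0.065 ] ((0.5064197778701782, -0.036172181367874146), (0.08845968544483185, 0.003522651270031929), 24.293977737426758)
pan 1469 [0.6183 0.0009 0.0272] ((0.618974506855011, -0.0014249831438064575), (0.13952144980430603, 0.1079571470618248), 20.094955444335938) [0.0205 0.0241 0.0272 0.0437 0.0534]
pot 245 ((0.595276951789856, 0.32273343205451965), 0.05848095193505287) 0.052461671060316455
pot 268 ((0.5982194542884827, 0.481889545917511), 0.05943867936730385) 0.051413594466784104
pot 260 ((0.4269428253173828, 0.49232667684555054), 0.05966250225901604) 0.05171269419757612
walnuts [ 0.5789 -0.0392  0.02  ] [0.6684 0.0463 0.0594]
jar [0.7124 0.1989 0.0207] [0.7539 0.2396 0.1127]
lemon [0.3479 0.2157 0.0208] [0.4048 0.2755 0.0608]
garlic [0.3313 0.3177 0.022 ] [0.3856 0.369  0.0586]
carton [0.7943 0.0209 0.02  ] [0.8597 0.0948 0.1357]
h 367 383 251 286
p 334 387 190 249
```

View pics/crop.png

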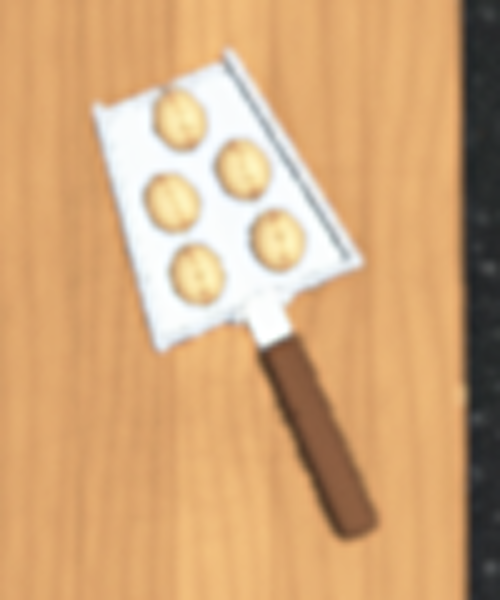

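The crop shows all five walnuts well inside the pan. The lip runs from (100,105) to (230,50) and the handle from (280,345) to (355,525). I'll back-project those corners next.

```bash
cat >> h.py <<'E'
def ray(s,u,v,z):
    K=np.array(s['camera_matrix']);D=np.array([(u-K[0,2])/K[0,0],(v-K[1,2])/K[1,1]]);x=D.copy()
    for _ in range(8): x=D/(1+s['k1']*(x**2).sum())
    R=np.array(s['R']);t=np.array(s['t']);d=R.T@np.array([x[0],x[1],1]);c=-R.T@t
    return c+d*(z-c[2])/d[2]
E
python3 - <<'E'
from h import *
np.set_printoptions(precision=4,suppress=True)
s=snap('top')
f=lambda u,v,z:ray(s,315+u/5-.4,180+v/5-.4,z)
FL,FR,BL,BR=f(100,105,.050),f(230,50,.050),f(160,350,.05),f(360,262,.05)
print('front w',np.linalg.norm(FL-FR),'back w',np.linalg.norm(BL-BR))
mf,mb=(FL+FR)/2,(BL+BR)/2;d=mf-mb;print('len',np.linalg.norm(d),'yaw',np.degrees(np.arctan2(d[1],d[0])),'pan c',(mf+mb)/2)
h1,h2=f(280,345,.067),f(355,532,.06);d=h1-h2;print('handle',h1,h2,np.linalg.norm(d),np.degrees(np.arctan2(d[1],d[0])))
p=(mf+mb)/2-h2;print('pan-handle end yaw',np.degrees(np.arctan2(p[1],p[0])),np.linalg.norm(p[:2]))
W=cloud(s);b=W[245:292,362:392].reshape(-1,3);b=b[b[:,2]>.05];c=b[:,:2].mean(0);u,S,V=np.linalg.svd(b[:,:2]-c);a=V[0]*np.sign(V[0,0]);pr=(b[:,:2]-c)@a
print('cloud handle',len(b),c,np.degrees(np.arctan2(a[1],a[0])),pr.min(),pr.max(),c+a*(pr.min()+pr.max())/2, np.percentile(b[:,2],[10,50,90]))
E
```

```text
front w 0.06698141970811276 back w 0.10290211804341053
len 0.11694487885488165 yaw 23.1565345158598 pan c [0.6252 0.006  0.05  ]
handle [ 0.5519 -0.0249  0.067 ] [ 0.4663 -0.0612  0.06  ] 0.09322666616354143 23.006317284557834
pan-handle end yaw 22.937617395271932 0.1725782329251349
cloud handle 413 [ 0.5121 -0.042 ] 24.22567768283453 -0.05296632680139786 0.056727530451369315 [ 0.5138 -0.0413] [0.0613 0.0678 0.0715]
```

The scoop is at yaw 23°, with the pan centre at (0.625, 0.006) and the grip point at about (0.520, -0.039). The sizes agree with those given. I'll move over the handle now.

```bash
python3 -m pendant '[{"dp":[-0.35,-0.33,0],"rotation":[0,0,0]},{"dp":[-0.35,-0.33,0],"rotation":[0,0,0]},{"dp":[-0.35,-0.33,0],"rotation":[0,0,0]},{"dp":[-0.35,-0.33,0],"rotation":[0,0,0]},{"dp":[-0.35,-0.33,0],"rotation":[0,0,0]}]' -1
python3 -c "
from h import *
print(list(robot.sense()['joint_pos']))"
python3 -m pendant '[{"dp":[-0.35,-0.33,0],"rotation":[0,0,0]},{"dp":[-0.35,-0.33,0],"rotation":[0,0,0]},{"dp":[-0.35,-0.33,0],"rotation":[0,0,0]},{"dp":[-0.35,-0.33,0],"rotation":[0,0,0]},{"dp":[-0.35,-0.33,0],"rotation":[0,0,0]}]'
python3 -m pendant '[{"dp":[-0.35,-0.33,0],"rotation":[0,0,0]},{"dp":[-0.35,-0.33,0],"rotation":[0,0,0]},{"dp":[-0.35,-0.33,0],"rotation":[0,0,0]},{"dp":[0,0,0],"rotation":[0,0,0]}]'
python3 -c "
from h import *
s=robot.sense();print(list(s['joint_pos']),s['ee_pos'],s['tcp_rot'])"
```

```text
time: 0.65
ee_pos: [0.3557, 0.3717, 0.4046]
tcp_rot: [-0.645, -3.075, 0.0]
force: [0.6, 0.8, 0.6]
opening: 0.092
grasp_force: 0.0
[np.float64(-0.9162234808212384), np.float64(0.238386395019524), np.float64(0.050779352943790754), np.float64(1.9348597927166125), np.float64(-0.014480169488304714), np.float64(0.9688238242267181), np.float64(0.29838510540676033)]
time: 1.15
ee_pos: [0.4494, 0.1503, 0.4048]
tcp_rot: [0.645, 3.074, 0.001]
force: [-0.2, 0.3, -0.4]
opening: 0.0916
grasp_force: 0.0
time: 1.55
ee_pos: [0.5068, 0.0129, 0.405]
tcp_rot: [0.661, 3.069, -0.004]
force: [0.1, 0.6, -0.0]
opening: 0.0917
grasp_force: 0.0
[np.float64(-0.37256078177468593), np.float64(0.22367553458704437), np.float64(0.3239375634235713), np.float64(1.9663794741239105), np.float64(-0.08243187059642755), np.float64(0.9629607069964087), np.float64(1.137447010492066)] [0.50679623 0.01291684 0.40495328] [ 0.660943    3.06903099 -0.00397001]
```

```bash
for i in 1 2 3; do python3 -m pendant '[{"dp":[0,0,0],"rotation":[0,0,0.046]},{"dp":[0,0,0],"rotation":[0,0,0.046]},{"dp":[0,0,0],"rotation":[0,0,0.046]},{"dp":[0,0,0],"rotation":[0,0,0.046]},{"dp":[0,0,0],"rotation":[0,0,0.046]}]' >/dev/null; done
python3 -m pendant '[{"dp":[0,0,0],"rotation":[0,0,0.046]},{"dp":[0,0,0],"rotation":[0,0,0]}]'
cat >> h.py <<'E'
def goto(p,yaw,lean=0):
    """print tool-axes shift (m) and rotation (share of pi) from the measured pose to grasp point p; lean>0: fingers point forward"""
    s=robot.sense();R=Rn.from_rotvec(s['tcp_rot']);y=np.radians(yaw)
    T=Rn.from_euler('z',y)*Rn.from_euler('y',-np.radians(lean))*Rn.from_euler('x',np.pi)
    tcp=np.array(p)-T.apply([0,0,.171])
    print('shift tool',np.round(R.inv().apply(tcp-s['ee_pos']),4),'rot/pi',np.round((R.inv()*T).as_rotvec()/np.pi,4),'t',s['time'],'q',np.round(s['joint_pos'],3),'ee',np.round(s['ee_pos'],4))
E
python3 -c "
from h import *
goto([.531,-.034,.054],23)"
```

```text
time: 3.25
ee_pos: [0.5052, 0.0201, 0.4045]
tcp_rot: [-3.074, -0.649, 0.001]
force: [-0.0, -0.7, 0.4]
opening: 0.092
grasp_force: 0.0
shift tool [0.0018 0.06   0.1794] rot/pi [-0.0001  0.0002  0.0046] t 3.25 q [-0.687  0.248  0.682  1.986 -0.188  0.97  -1.067] ee [0.5052 0.0201 0.4045]
```

```bash
cat > fk.py <<'E'
import numpy as np, itertools
from scipy.spatial.transform import Rotation as Rn
from scipy.optimize import least_squares
D=[([-1.2,.468,-.012,1.603,.006,1.071,-.056],[.2613,.5949,.4039],[-.6454,-3.0744,.0024]),
([-.91622,.23839,.05078,1.93486,-.01448,.96882,.29839],[.3557,.3717,.4046],[-.645,-3.075,0]),
([-.37256,.22368,.32394,1.96638,-.08243,.96296,1.13745],[.5068,.0129,.40495],[.66094,3.06903,-.004]),
([-.687,.248,.682,1.986,-.188,.970,-1.067],[.5052,.0201,.4045],[-3.074,-.649,.001])]
def fk(q,p,s):
    R=Rn.identity();x=np.zeros(3)
    off=[p[0:3],[0,0,0],p[3:6],[0,0,0],p[6:9],[0,0,0],p[9:12]]
    for i in range(7):
        # order: rotate joint i then translate
        R=R*(Rn.from_euler('z',s[i]*q[i]) if i%2==0 else Rn.from_euler('y',q[i]))
        x=x+R.apply(off[i])
    return x,R*Rn.from_euler('z',p[12])
def fit(D):
    best=None
    for s3,s5,s7 in itertools.product([1,-1],repeat=3):
        s=[-1,1,s3,1,s5,1,s7]
        def r(p):
            o=[]
            for q,x,rv in D:
                X,R=fk(q,p,s);o+=list((X-x)*10)+list((R.inv()*Rn.from_rotvec(rv)).as_rotvec())
            return np.array(o+list(1e-3*np.array(p[[0,1,3,4,6,7,9,10]])))
        for y0 in(0,1.57,3.14,-1.57):
            f=least_squares(r,[0,0,.3,0,0,.4,0,0,.4,0,0,.1,y0])
            if best is None or f.cost<best[0]: best=(f.cost,f.x,s)
    return best
if __name__=='__main__':
    b=fit(D);print(b[0],np.round(b[1],4),b[2])
    for q,x,rv in D:
        X,R=fk(q,b[1],b[2]);print(X-x,(R.inv()*Rn.from_rotvec(rv)).magnitude())
E
python3 fk.py
```

```text
1.2119286918604398e-06 [ 2.4400e-02 -3.0200e-02  1.0517e+00  3.0100e-02  6.4000e-03  4.2100e-01
  2.0460e-01 -1.1100e-02  5.7550e-01 -1.2000e-03  9.0000e-04  5.5450e-01
  1.5711e+00] [-1, 1, -1, 1, -1, 1, -1]
[-1.20361746e-08 -2.90996985e-08  2.89393152e-07] 0.0012405464064473913
[ 4.03414357e-10  5.01570963e-09 -4.56485353e-06] 0.0006093952510854247
[9.04509523e-09 2.25294160e-08 7.00295456e-06] 0.00026755370135220203
[ 2.12227352e-08 -9.48965505e-09 -2.72749412e-06] 0.0006243208413937206
```

```bash
S='import json;from h import *;s=robot.sense();f=open("data.txt","a");f.write(json.dumps([list(s["joint_pos"]),list(s["ee_pos"]),list(s["tcp_rot"])])+"\n");print(np.round(s["joint_pos"],3))'
python3 -m pendant '[{"dp":[0,0.3,0.25],"rotation":[0,0,0]},{"dp":[0.02,0.3,0.25],"rotation":[0,0,0.0046]},{"dp":[0,0,0],"rotation":[0,0,0]}]' >/dev/null; python3 -c "$S"
python3 -m pendant '[{"dp":[0,0,0],"rotation":[0,-0.045,0]},{"dp":[0,0,0],"rotation":[0,-0.045,0]},{"dp":[0,0,0],"rotation":[0,-0.045,0]},{"dp":[0,0,0],"rotation":[0,-0.045,0]},{"dp":[0,0,0],"rotation":[0,0,0]}]' ; python3 -c "$S"
python3 -m pendant '[{"dp":[0,0,0],"rotation":[0,0.045,0]},{"dp":[0,0,0],"rotation":[0,0.045,0]},{"dp":[0,0,0],"rotation":[0,0.045,0]},{"dp":[0,0,0],"rotation":[0,0.045,0]},{"dp":[0,0,0],"rotation":[0,0.045,0]}]'>/dev/null
python3 -m pendant '[{"dp":[0,0,0],"rotation":[0,0.03,0]},{"dp":[0,0,0],"rotation":[0,0,0]}]' ; python3 -c "$S"
cat > fk2.py <<'E'
from fk import *
import json
D=[d for d in D]+[tuple(json.loads(l)) for l in open('data.txt')]
b=fit(D);print(b[0],np.round(b[1],4),b[2]);np.savez('fk.npz',p=b[1],s=b[2])
E
python3 fk2.py; python3 -c "
from h import *
goto([.531,-.034,.054],23,13)"
```

```text
[-0.536  0.382  0.672  1.972 -0.299  0.891 -0.879]
time: 4.05
ee_pos: [0.5322, -0.0328, 0.3539]
tcp_rot: [2.853, 0.588, -0.833]
force: [0.8, 0.5, -0.6]
opening: 0.0917
grasp_force: 0.0
[-0.589  0.55   0.729  1.825 -0.068  1.39  -0.982]
time: 4.75
ee_pos: [0.5304, -0.0351, 0.3558]
tcp_rot: [-3.011, -0.61, -0.363]
force: [-1.2, -0.6, 0.2]
opening: 0.0915
grasp_force: 0.0
[-0.469  0.313  0.595  2.04  -0.466  0.676 -0.744]
3.4522085939496246e-06 [ 1.0000e-04 -2.9000e-02  3.0550e-01  1.1000e-03 -3.9000e-03  5.2050e-01
 -0.0000e+00 -7.0000e-04  4.7090e-01 -1.0000e-04 -0.0000e+00  1.3980e-01
  1.5709e+00] [-1, 1, -1, 1, -1, 1, -1]
shift tool [-0.0686 -0.0006  0.1224] rot/pi [-0.0001 -0.0043 -0.0004] t 4.75 q [-0.469  0.313  0.595  2.04  -0.466  0.676 -0.744] ee [ 0.5304 -0.0351  0.3558]
```

```bash
cat > plan.py <<'E'
from fk import *
z=np.load('fk.npz');p=z['p'];s=z['s']
lo=np.array([-2.53,-.31,-1.57,.28,-1.29,.15,-2.92]);hi=np.array([2.53,2.02,1.55,2.44,4.43,1.84,2.92])
def pose(g,yaw,pitch,lean):  # pitch nose-down deg, g grasp point
    T=Rn.from_euler('z',np.radians(yaw))*Rn.from_euler('y',np.radians(pitch-lean))*Rn.from_euler('x',np.pi)
    return np.array(g)-T.apply([0,0,.171]),T
def ik(g,yaw,pitch,lean,q0):
    x,T=pose(g,yaw,pitch,lean)
    def r(q):
        X,R=fk(q,p,s);return np.r_[(X-x)*20,(R.inv()*T).as_rotvec()*5,(q-q0)*.01]
    f=least_squares(r,np.clip(q0,lo+.01,hi-.01),bounds=(lo,hi));X,R=fk(f.x,p,s)
    return f.x,np.linalg.norm(X-x),(R.inv()*T).magnitude(),np.min(np.minimum(f.x-lo,hi-f.x)[1:])
pot=np.array([.595,.323])
def lipgrasp(lip,yaw,pitch):
    return np.array(lip)+Rn.from_euler('zy',[yaw,pitch],degrees=True).apply([-.162,0,.031]) if 0 else np.array(lip)+(Rn.from_euler('z',np.radians(yaw))*Rn.from_euler('y',np.radians(pitch))).apply([-.162,0,.031])
if __name__=='__main__':
    np.set_printoptions(precision=3,suppress=True)
    q0=np.array([-.469,.313,.595,2.04,-.466,.676,-.744])
    for L in(0,8,13,18):
        q,e,r,m=ik([.531,-.034,.054],23,0,L,q0);print('grasp L',L,q,round(e,4),round(r,3),round(m,2))
        for yaw in(10,23,35,50,65,80):
            h=np.array([np.cos(np.radians(yaw)),np.sin(np.radians(yaw))])
            o=[]
            qq=q
            for th in(0,30,58):
                g=lipgrasp(np.r_[pot-.02*h,.075],yaw,th)+[0,0,.05 if th==0 else 0]
                qq,e,r,m=ik(g,yaw,th,L,qq);o+=[round(e,4),round(r,3),round(m,2)]
            print(L,yaw,o,qq)
E
python3 plan.py
```

```text
grasp L 0 [-0.424  0.584  0.539  2.037 -0.489  0.647 -0.729] 0.0 0.0 0.4
0 10 [np.float64(0.0), 0.0, np.float64(0.39), np.float64(0.0), 0.0, np.float64(0.34), np.float64(0.0236), 0.171, np.float64(0.0)] [-0.218  0.961 -0.485  1.157 -0.062  1.84  -2.105]
0 23 [np.float64(0.0), 0.0, np.float64(0.37), np.float64(0.0), 0.0, np.float64(0.35), np.float64(0.0306), 0.221, np.float64(0.0)] [-0.459  0.899 -0.108  1.186 -0.068  1.84  -1.741]
0 35 [np.float64(0.0), 0.0, np.float64(0.37), np.float64(0.0), 0.0, np.float64(0.37), np.float64(0.0303), 0.219, np.float64(0.0)] [-0.718  0.905  0.287  1.207 -0.065  1.84  -1.373]
0 50 [np.float64(0.0), 0.0, np.float64(0.41), np.float64(0.0), 0.0, np.float64(0.42), np.float64(0.0211), 0.152, np.float64(0.0)] [-0.968  0.989  0.678  1.216 -0.054  1.84  -0.965]
0 65 [np.float64(0.0), 0.0, np.float64(0.48), np.float64(0.0), 0.0, np.float64(0.49), np.float64(0.0047), 0.034, np.float64(0.0)] [-1.111  1.081  0.913  1.209 -0.044  1.84  -0.66 ]
0 80 [np.float64(0.0), 0.0, np.float64(0.58), np.float64(0.0), 0.0, np.float64(0.59), np.float64(0.0), 0.0, np.float64(0.1
[... 2801 characters left out ...]
loat64(0.0), 0.0, np.float64(0.17), np.float64(0.0), 0.0, np.float64(0.64), np.float64(0.0), 0.0, np.float64(0.02)] [-0.736  0.805  0.323  1.244 -0.115  1.817 -1.372]
18 50 [np.float64(0.0), 0.0, np.float64(0.24), np.float64(0.0), 0.0, np.float64(0.65), np.float64(0.0), 0.0, np.float64(0.08)] [-0.774  0.792  0.316  1.266  0.031  1.765 -1.175]
18 65 [np.float64(0.0), 0.0, np.float64(0.35), np.float64(0.0), 0.0, np.float64(0.68), np.float64(0.0), 0.0, np.float64(0.17)] [-0.825  0.77   0.33   1.311  0.156  1.675 -0.981]
18 80 [np.float64(0.0), 0.0, np.float64(0.51), np.float64(0.0), 0.0, np.float64(0.72), np.float64(0.0), 0.0, np.float64(0.29)] [-0.873  0.737  0.341  1.374  0.272  1.554 -0.806]
```

```bash
python3 -m pendant '[{"dp":[-0.17,0,0.31],"rotation":[0,-0.004,0]},{"dp":[-0.17,0,0.31],"rotation":[0,0,0]},{"dp":[-0.17,0,0.3],"rotation":[0,0,0]},{"dp":[0,0,0],"rotation":[0,0,0]}]'; python3 -c "
from h import *
goto([.531,-.034,.054],23,13);s=snap('scene','pre.png');i=s['image'][200:330,260:420,::-1];cv2.imwrite('pics/pre2.png',cv2.resize(i,None,fx=4,fy=4,interpolation=2))"
```

```text
time: 5.15
ee_pos: [0.5024, -0.046, 0.2506]
tcp_rot: [-3.017, -0.612, -0.325]
force: [-0.9, -0.4, -0.3]
opening: 0.092
grasp_force: 0.0
shift tool [-0.0137  0.0003  0.0276] rot/pi [-0.001   0.0037 -0.0004] t 5.15 q [-0.319  0.451  0.448  2.15  -0.673  0.476 -0.511] ee [ 0.5024 -0.046   0.2506]
```

View pics/pre2.png

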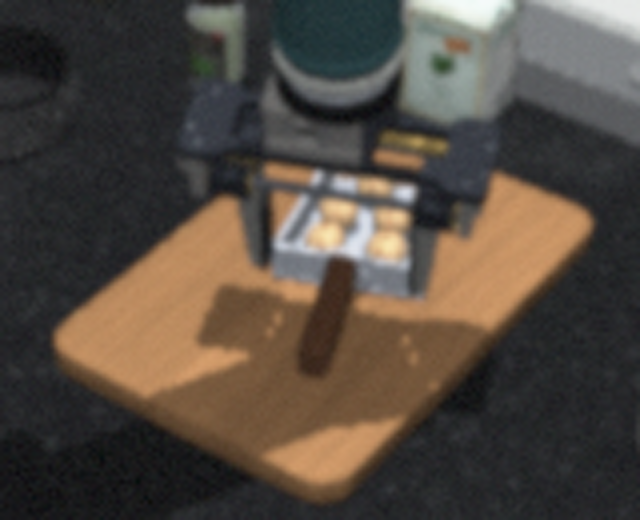

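The fingers straddle the front of the handle at about (258) and (425), evenly around the handle at 340. I'll finish the descent and close.

```bash
python3 -m pendant '[{"dp":[-0.07,0,0.14],"rotation":[0,0.002,0]},{"dp":[-0.07,0,0.14],"rotation":[0,0.002,0]},{"dp":[0,0,0],"rotation":[0,0,0]}]'; python3 -c "
from h import *
goto([.531,-.034,.054],23,13)"
python3 -m pendant '[{"dp":[0,0,0]  ,"rotation":[0,0,0]},{"dp":[0,0,0],"rotation":[0,0,0]},{"dp":[0,0,0],"rotation":[0,0,0]},{"dp":[0,0,0],"rotation":[0,0,0]},{"dp":[0,0,0],"rotation":[0,0,0]}]' 1 15
python3 -m pendant '[{"dp":[0,0,0]  ,"rotation":[0,0,0]},{"dp":[0,0,0],"rotation":[0,0,0]},{"dp":[0,0,0],"rotation":[0,0,0]},{"dp":[0,0,0],"rotation":[0,0,0]},{"dp":[0,0,0],"rotation":[0,0,0]}]' 1 60; python3 -c "
from h import *
goto([.531,-.034,.054],23,13)"
```

```text
time: 5.5
ee_pos: [0.4986, -0.0487, 0.2237]
tcp_rot: [-3.012, -0.613, -0.357]
force: [0.2, 0.3, -0.5]
opening: 0.0918
grasp_force: 0.0
shift tool [-0.0035 -0.0009  0.0023] rot/pi [-0.0001 -0.0029 -0.    ] t 5.5 q [-0.239  0.489  0.36   2.169 -0.766  0.398 -0.409] ee [ 0.4986 -0.0487  0.2237]
time: 6.0
ee_pos: [0.4982, -0.0488, 0.2235]
tcp_rot: [-3.012, -0.613, -0.357]
force: [-0.7, 0.3, 0.3]
opening: 0.0543
grasp_force: 0.0
time: 6.5
ee_pos: [0.498, -0.0488, 0.2231]
tcp_rot: [-3.012, -0.613, -0.356]
force: [-0.7, -0.2, 0.8]
opening: 0.0199
grasp_force: 59.8
shift tool [-0.0028 -0.0007  0.0019] rot/pi [-0.0001 -0.0027 -0.    ] t 6.5 q [-0.239  0.49   0.36   2.17  -0.768  0.397 -0.407] ee [ 0.498  -0.0488  0.2231]
```

```bash
python3 -m pendant '[{"dp":[0.005,0,-0.02],"rotation":[0,0,0]},{"dp":[0.01,0,-0.04],"rotation":[0,0,0]},{"dp":[0.015,0,-0.06],"rotation":[0,0,0]},{"dp":[0.02,0,-0.08],"rotation":[0,0,0]},{"dp":[0.02,0,-0.08],"rotation":[0,0,0]}]'
python3 -m pendant '[{"dp":[0.02,0,-0.08],"rotation":[0,0,0]},{"dp":[0.02,0,-0.08],"rotation":[0,0,0]},{"dp":[0.015,0,-0.06],"rotation":[0,0,0]},{"dp":[0.01,0,-0.03],"rotation":[0,0,0]},{"dp":[0,0,0],"rotation":[0,0,0]}]'
cat > tilt.py <<'E'
from h import *
import sys
s=snap('scene',sys.argv[1]);W=cloud(s)
i=s['image'][180:330,260:420,::-1];cv2.imwrite('pics/z_'+sys.argv[1],cv2.resize(i,None,fx=4,fy=4,interpolation=2))
t=snap('top');W2=cloud(t);np.savez('lift.npz',W=W,im=s['image'],W2=W2,im2=t['image'])
h=cv2.cvtColor(t['image'],cv2.COLOR_RGB2HSV);st=robot.sense();R=Rn.from_rotvec(st['tcp_rot']);g=st['ee_pos']+R.apply([0,0,.171])
yaw=np.radians(float(sys.argv[2]));f=np.array([np.cos(yaw),np.sin(yaw),0]);l=np.array([-f[1],f[0],0])
for n,w,im in(('scene',W,s['image']),('top',W2,t['image'])):
    d=w-g;X=d@f;Y=d@l;Z=d[...,2]
    m=(X>.05)&(X<.17)&(abs(Y)<.045)&(Z>-.08)&(Z<.02)
    hs=cv2.cvtColor(im,cv2.COLOR_RGB2HSV);m&=hs[...,1]<45
    A=np.c_[X[m],Y[m],np.ones(m.sum())];z=Z[m]
    k=np.ones(len(z),bool)
    for _ in range(8):
        c=np.linalg.lstsq(A[k],z[k],rcond=None)[0];r=z-A@c;k=(r<.004)&(r>-.006)
    print(n,m.sum(),k.sum(),'slopes deg fwd,left',np.degrees(np.arctan(c[:2])),'floor at X=.1',c[2]+.1*c[0],'std',r[k].std())
print('grasp',g,'lean',st['force'],st['opening'])
E
python3 tilt.py lift.png 23
```

```text
time: 7.0
ee_pos: [0.4983, -0.0488, 0.2528]
tcp_rot: [-3.013, -0.612, -0.357]
force: [0.3, 1.1, -2.5]
opening: 0.0197
grasp_force: 59.8
time: 7.5
ee_pos: [0.4989, -0.0485, 0.2783]
tcp_rot: [-3.012, -0.613, -0.358]
force: [-0.3, 0.8, -2.1]
opening: 0.0195
grasp_force: 59.8
scene 54 20 slopes deg fwd,left [-8.96554242 -4.02480187] floor at X=.1 -0.027094533228750523 std 0.002386962317158875
top 1168 789 slopes deg fwd,left [ 0.01939841 -0.08763485] floor at X=.1 -0.03219111472060198 std 0.002204130476636437
grasp [ 0.53531639 -0.03290763  0.11139925] lean [-0.11157716 -0.01521524 -2.7993543 ] 0.019847798844156925
```

View pics/z_lift.png

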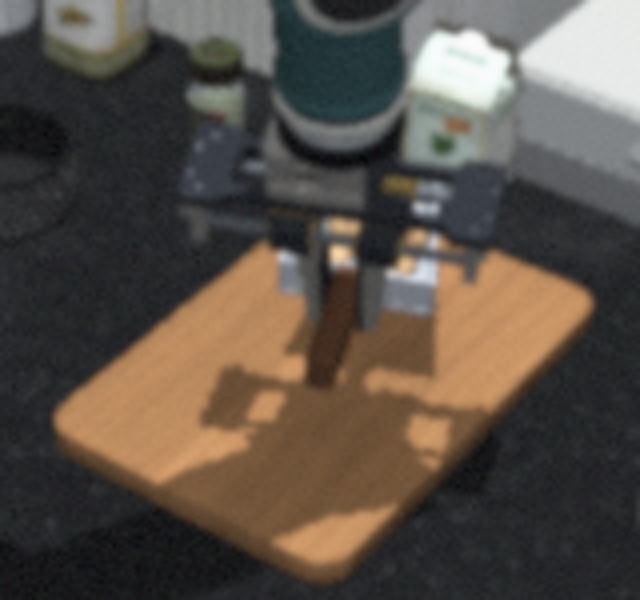

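Held level: the top cloud gives 0.0° forward and 0.1° left. Next I'll compute constant per-row twists for the carry to the pot.

```bash
cat > tw.py <<'E'
from h import *
from scipy.linalg import expm,logm
from plan import ik
Lg=np.array([.159,0,-.032])  # lip from grasp, scoop frame
LEAN=13.5
def Rs(yaw,pitch): return Rn.from_euler('z',np.radians(yaw))*Rn.from_euler('y',np.radians(pitch))
def tcp(lip,yaw,pitch):
    R=Rs(yaw,pitch);T=R*Rn.from_euler('y',-np.radians(LEAN))*Rn.from_euler('x',np.pi)
    M=np.eye(4);M[:3,:3]=T.as_matrix();M[:3,3]=np.array(lip)-R.apply(Lg)-T.apply([0,0,.171]);return M
def now():
    s=robot.sense();M=np.eye(4);M[:3,:3]=Rn.from_rotvec(s['tcp_rot']).as_matrix();M[:3,3]=s['ee_pos'];return M,s
def lipnow(M):
    T=Rn.from_matrix(M[:3,:3]);R=T*Rn.from_euler('x',-np.pi)*Rn.from_euler('y',np.radians(LEAN))
    return M[:3,3]+T.apply([0,0,.171])+R.apply(Lg),R.as_euler('ZYX',degrees=True)
def step(lip,yaw,pitch,n,chk=1):
    M,s=now();print('now lip',*[np.round(a,4) for a in lipnow(M)],'t',s['time'],'q',np.round(s['joint_pos'],2))
    l=np.real(logm(np.linalg.inv(M)@tcp(lip,yaw,pitch)))/n;E=expm(l)
    print('per row x%d dp'%n,np.round(E[:3,3]*10,3),'rot',np.round(Rn.from_matrix(E[:3,:3]).as_rotvec()/np.pi,4))
    if chk:
        q=np.array(s['joint_pos'])
        for k in np.linspace(0,n,6)[1:]:
            P=M@expm(l*k);L,e=lipnow(P);g=P[:3,3]+P[:3,:3]@[0,0,.171]
            print(np.round(L,3),np.round(e,1),'g',np.round(g,3))
E
python3 -c "
from tw import *
h=np.array([np.cos(np.radians(80)),np.sin(np.radians(80))])
step(np.r_[np.array([.595,.323])-.025*h-.03*h,.13],80,0,22)"
```

```text
now lip [0.6817 0.0292 0.0794] [2.29913e+01 1.67000e-02 1.11000e-02] t 7.6 q [-0.35  0.39  0.49  2.15 -0.63  0.51 -0.54]
per row x22 dp [ 0.064 -0.018 -0.008] rot [ 0.0034  0.     -0.014 ]
[0.683 0.083 0.089] [34.4  0.   0. ] g [ 0.551 -0.007  0.122]
[0.673 0.136 0.1  ] [45.8  0.   0. ] g [0.562 0.022 0.132]
[0.653 0.186 0.11 ] [57.2  0.   0. ] g [0.567 0.052 0.142]
[0.623 0.231 0.12 ] [68.6  0.   0. ] g [0.565 0.083 0.152]
[0.585 0.269 0.13 ] [80.  0.  0.] g [0.558 0.112 0.162]
```

```bash
python3 -m pendant '[{"dp":[0.016,-0.005,-0.002],"rotation":[0.0009,0,-0.0035]},{"dp":[0.032,-0.009,-0.004],"rotation":[0.0017,0,-0.007]},{"dp":[0.048,-0.013,-0.006],"rotation":[0.0025,0,-0.0105]},{"dp":[0.064,-0.018,-0.008],"rotation":[0.0034,0,-0.014]},{"dp":[0.064,-0.018,-0.008],"rotation":[0.0034,0,-0.014]}]' | grep -E "force|ee"
for i in 1 2 3; do python3 -m pendant '[{"dp":[0.064,-0.018,-0.008],"rotation":[0.0034,0,-0.014]},{"dp":[0.064,-0.018,-0.008],"rotation":[0.0034,0,-0.014]},{"dp":[0.064,-0.018,-0.008],"rotation":[0.0034,0,-0.014]},{"dp":[0.064,-0.018,-0.008],"rotation":[0.0034,0,-0.014]},{"dp":[0.064,-0.018,-0.008],"rotation":[0.0034,0,-0.014]}]' | grep -E "force|ee"; done
python3 -m pendant '[{"dp":[0.064,-0.018,-0.008],"rotation":[0.0034,0,-0.014]},{"dp":[0.048,-0.013,-0.006],"rotation":[0.0025,0,-0.0105]},{"dp":[0.032,-0.009,-0.004],"rotation":[0.0017,0,-0.007]},{"dp":[0.016,-0.005,-0.002],"rotation":[0.0009,0,-0.0035]},{"dp":[0,0,0],"rotation":[0,0,0]}]'
python3 tilt.py carry.png 79
python3 -c "
from tw import *
d=np.load('lift.npz');cv2.imwrite('pics/carry_top.png',cv2.resize(d['im2'][140:320,180:420,::-1],None,fx=3,fy=3,interpolation=2))
W=d['W2'];s=W[198:262,193:257].reshape(-1,3);s=s[(s[:,2]>.045)&(s[:,2]<.06)];print(cv2.minEnclosingCircle(s[:,:2].astype(np.float32)))
h=np.array([np.cos(np.radians(80)),np.sin(np.radians(80))])
step(np.r_[np.array([.595,.323])-.025*h,.085],80,28,10)"
```

```text
ee_pos: [0.5154, -0.0331, 0.286]
force: [-0.8, -0.4, -2.1]
grasp_force: 59.8
ee_pos: [0.5337, -0.0077, 0.2974]
force: [-0.0, -0.6, -2.9]
grasp_force: 59.8
ee_pos: [0.546, 0.0212, 0.3087]
force: [0.1, 0.5, -3.0]
grasp_force: 59.8
ee_pos: [0.5514, 0.0521, 0.3201]
force: [0.2, 0.7, -2.7]
grasp_force: 59.8
time: 10.1
ee_pos: [0.5514, 0.0674, 0.3257]
tcp_rot: [-2.324, -1.864, -0.274]
force: [-0.9, -0.5, -2.4]
opening: 0.0198
grasp_force: 59.8
scene 144 53 slopes deg fwd,left [-7.33379308  6.86215208] floor at X=.1 -0.029340869056348633 std 0.0026326328727411473
top 1212 854 slopes deg fwd,left [-0.22130706  0.29640517] floor at X=.1 -0.03242576055384346 std 0.0021590189753200478
grasp [0.55981285 0.10624964 0.15934102] lean [-0.71867391 -0.26879597 -2.18116459] 0.01942327618921972
((0.5950714349746704, 0.323186457157135), 0.058837972581386566)
now lip [0.5944 0.2615 0.1275] [ 7.74064e+01 -5.20000e-02  1.19000e-01] t 10.2 q [-0.33  0.4   0.25  1.94 -0.46  0.79  0.01]
per row x10 dp [ 0.154 -0.005 -0.026] rot [-0.0001 -0.0156 -0.0015]
[0.594 0.27  0.12 ] [77.9  5.6 -0. ] g [0.562 0.119 0.168]
[0.594 0.279 0.113] [78.4 11.2 -0.1] g [0.563 0.132 0.175]
[0.593 0.286 0.104] [78.9 16.8 -0.1] g [0.565 0.146 0.181]
[0.592 0.293 0.095] [79.4 22.4 -0.1] g [0.567 0.16  0.185]
[0.591 0.298 0.085] [80. 28.  0.] g [0.569 0.175 0.188]
```

View pics/carry_top.png

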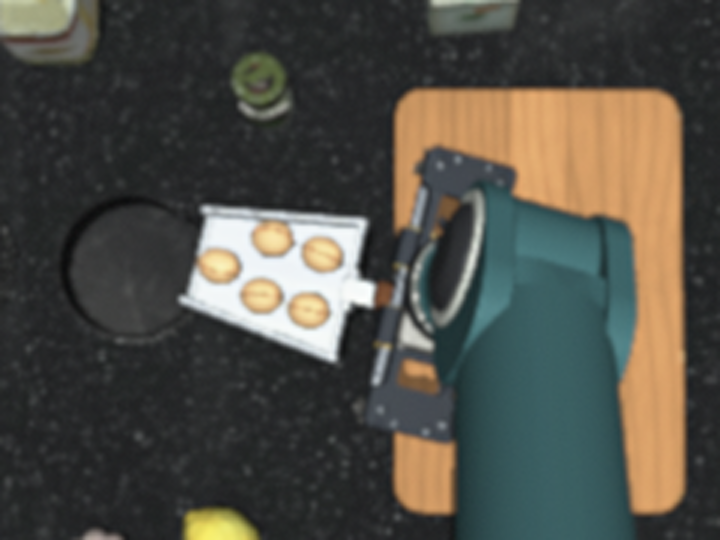

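The top view shows all five walnuts in the level pan. The lip, from (203,210) to (183,300), is just reaching over the pot rim, with the pot centre at about (130,268). I'll check the lip position before tipping.

```bash
python3 -c "
from tw import *
s=snap('top')
f=lambda u,v,z:ray(s,180+u/3-.33,140+v/3-.33,z)
A=f(203,208,.154);B=f(182,301,.154);C=f(367,218,.154);D=f(338,360,.154)
m=(A+B)/2;b=(C+D)/2;d=m-b;print(m,b,np.degrees(np.arctan2(d[1],d[0])),np.linalg.norm(A-B),np.linalg.norm(d),np.linalg.norm(C-D));print('pot',f(131,269,.053))"
```

```text
[0.59235177 0.2582537  0.154     ] [0.56940929 0.14182155 0.154     ] 78.8529044179852 0.06928648310803447 0.11867098630276537 0.10488064364096486
pot [0.59218944 0.31989432 0.053     ]
```

```bash
for i in 1 2 3; do python3 -m pendant '[{"dp":[0.077,-0.002,-0.013],"rotation":[0,-0.0078,-0.0008]},{"dp":[0.077,-0.002,-0.013],"rotation":[0,-0.0078,-0.0008]},{"dp":[0.077,-0.002,-0.013],"rotation":[0,-0.0078,-0.0008]},{"dp":[0.077,-0.002,-0.013],"rotation":[0,-0.0078,-0.0008]},{"dp":[0.077,-0.002,-0.013],"rotation":[0,-0.0078,-0.0008]}]' | grep -E "ee|force"; done
python3 -c "
from tw import *
h=np.array([np.cos(np.radians(80)),np.sin(np.radians(80))]);L=np.array([.595,.323])-.027*h
step(np.r_[L,.080],80,28,8,0)
from plan import ik
q=np.array(robot.sense()['joint_pos'])
for th in(28,40,50,60):
    g=np.r_[L,.08]-Rs(80,th).apply(Lg);r=ik(g,80,th,LEAN,q);q=r[0];print(th,np.round(q,2),r[1:])
"
```

```text
ee_pos: [0.5583, 0.1034, 0.3393]
force: [0.2, 0.5, -2.9]
grasp_force: 59.8
ee_pos: [0.5649, 0.1409, 0.3482]
force: [-0.9, -0.0, -1.8]
grasp_force: 59.8
ee_pos: [0.5713, 0.1797, 0.3525]
force: [-0.5, 0.2, -2.5]
grasp_force: 59.8
now lip [0.5918 0.292  0.0959] [7.95998e+01 2.11082e+01 8.50000e-03] t 11.75 q [-0.69  0.47  0.4   1.78 -0.07  0.99 -0.46]
per row x8 dp [ 0.045 -0.002 -0.003] rot [-0.0001 -0.0048 -0.0003]
28 [-0.77  0.52  0.43  1.72  0.01  1.07 -0.56] (np.float64(9.388672827125613e-08), 8.874307616152294e-07, np.float64(0.7189237119017069))
40 [-0.88  0.61  0.47  1.59  0.11  1.28 -0.67] (np.float64(1.8782400716285532e-07), 1.3074813249353082e-06, np.float64(0.5646104892045378))
50 [-0.94  0.71  0.5   1.46  0.17  1.45 -0.72] (np.float64(1.7951067612247958e-07), 9.986474581106795e-07, np.float64(0.3932433400978226))
60 [-0.99  0.82  0.52  1.33  0.23  1.62 -0.74] (np.float64(2.0889945315537528e-07), 9.885852299145741e-07, np.float64(0.2239827842516895))
```

```bash
for i in 1 2; do python3 -m pendant '[{"dp":[0.045,-0.002,-0.003],"rotation":[0,-0.0048,-0.0003]},{"dp":[0.045,-0.002,-0.003],"rotation":[0,-0.0048,-0.0003]},{"dp":[0.045,-0.002,-0.003],"rotation":[0,-0.0048,-0.0003]},{"dp":[0.045,-0.002,-0.003],"rotation":[0,-0.0048,-0.0003]}]' | grep -E "ee|force"; done
python3 -c "
from tw import *
h=np.array([np.cos(np.radians(80)),np.sin(np.radians(80))]);L=np.array([.595,.323])-.027*h
step(np.r_[L,.073],80,58,20)
"
```

```text
ee_pos: [0.5737, 0.1969, 0.351]
force: [0.4, -0.7, -1.8]
grasp_force: 59.8
ee_pos: [0.576, 0.2148, 0.3482]
force: [-0.4, -1.0, -1.7]
grasp_force: 59.8
now lip [0.59   0.2963 0.0798] [80.0508 27.9733  0.0953] t 12.55 q [-0.77  0.52  0.42  1.72  0.01  1.07 -0.56]
per row x20 dp [ 0.065 -0.    -0.035] rot [-0.     -0.0083  0.    ]
[0.59  0.297 0.078] [80.  34.   0.1] g [0.57  0.184 0.194]
[0.59  0.297 0.077] [80.  40.   0.1] g [0.573 0.197 0.204]
[0.59  0.297 0.076] [80. 46.  0.] g [0.575 0.211 0.212]
[0.59  0.297 0.074] [80. 52.  0.] g [0.578 0.225 0.219]
[0.59  0.296 0.073] [80. 58.  0.] g [0.58  0.24  0.225]
```

```bash
for i in 1 2 3 4; do python3 -m pendant '[{"dp":[0.065,0,-0.035],"rotation":[0,-0.0083,0]},{"dp":[0.065,0,-0.035],"rotation":[0,-0.0083,0]},{"dp":[0.065,0,-0.035],"rotation":[0,-0.0083,0]},{"dp":[0.065,0,-0.035],"rotation":[0,-0.0083,0]},{"dp":[0.065,0,-0.035],"rotation":[0,-0.0083,0]}]' | grep -E "force"; done
python3 -m pendant '[{"dp":[0,0,0],"rotation":[0,0,0]},{"dp":[0,0,0],"rotation":[0,0,0]},{"dp":[0,0,0],"rotation":[0,0,0]},{"dp":[0,0,0],"rotation":[0,0,0]},{"dp":[0,0,0],"rotation":[0,0,0]}]'
python3 -c "
from tw import *
M,s=now();print(lipnow(M),s['joint_pos'])
t=snap('top')['image'][150:310,140:380,::-1];c=snap('scene')['image'][120:300,180:450,::-1]
a=cv2.resize(t,(390,260),interpolation=2);b=cv2.resize(c,(390,260),interpolation=2);cv2.imwrite('pics/pour.png',np.hstack([a,b]))"
```

```text
force: [-0.4, 0.2, -1.2]
grasp_force: 59.8
force: [0.4, -0.4, -2.1]
grasp_force: 59.8
force: [0.0, -0.0, -2.7]
grasp_force: 59.8
force: [0.1, -0.1, -1.4]
grasp_force: 59.8
time: 15.05
ee_pos: [0.6014, 0.3578, 0.3479]
tcp_rot: [1.94, 1.628, -0.79]
force: [-0.1, 0.2, -1.9]
opening: 0.0196
grasp_force: 59.8
(array([0.59035278, 0.29723034, 0.0738403 ]), array([80.09040864, 57.76420838,  0.14125933])) [-0.97480235  0.79916529  0.50622837  1.3652578   0.21701638  1.57206002
 -0.74129818]
```

View pics/pour.png

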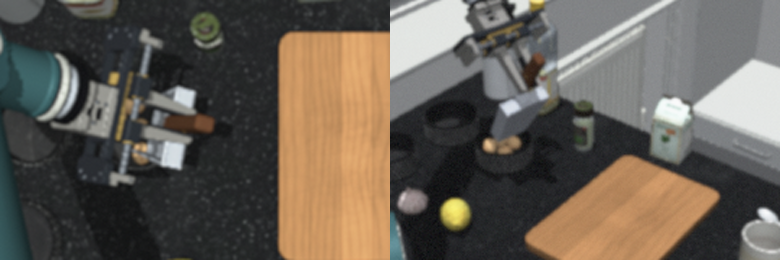

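The pot now holds walnuts, seen at about (505,145) on the right half. The view into the pan is partly hidden, so I'll raise it, still tipped, and check.

```bash
python3 -m pendant '[{"dp":[-0.03,0,-0.03],"rotation":[0,-0.005,0]},{"dp":[-0.07,0,-0.07],"rotation":[0,-0.005,0]},{"dp":[-0.07,0,-0.07],"rotation":[0,0,0]},{"dp":[-0.07,0,-0.07],"rotation":[0,0,0]},{"dp":[-0.07,0,-0.07],"rotation":[0,0,0]}]'
python3 -c "
from tw import *
c=snap('scene');np.savez('p.npz',W=cloud(c),im=c['image']);c=c['image'][130:260,200:350,::-1]
cv2.imwrite('pics/pour2.png',cv2.resize(c,None,fx=4,fy=4,interpolation=2))
h=np.array([np.cos(np.radians(80)),np.sin(np.radians(80))]);L=np.array([.595,.323])-.027*h
step(np.r_[L-.1*h,.135],80,0,16)"
```

```text
time: 15.65
ee_pos: [0.6016, 0.3588, 0.3927]
tcp_rot: [1.918, 1.61, -0.816]
force: [0.3, -0.4, -1.7]
opening: 0.0196
grasp_force: 59.8
now lip [0.5901 0.2901 0.1225] [79.9025 59.4686 -0.1204] t 15.7 q [-0.98  0.76  0.53  1.33  0.25  1.66 -0.71]
per row x16 dp [-0.213 -0.     0.112] rot [ 0.      0.0206 -0.    ]
[0.587 0.273 0.133] [79.9 47.6 -0.1] g [0.572 0.191 0.272]
[0.584 0.255 0.139] [80.  35.7 -0. ] g [0.564 0.146 0.258]
[0.58  0.236 0.142] [80.  23.8 -0. ] g [0.557 0.105 0.235]
[0.576 0.217 0.141] [80.  11.9 -0. ] g [0.551 0.07  0.205]
[0.573 0.198 0.135] [80.  0.  0.] g [0.545 0.041 0.167]
```

View pics/pour2.png

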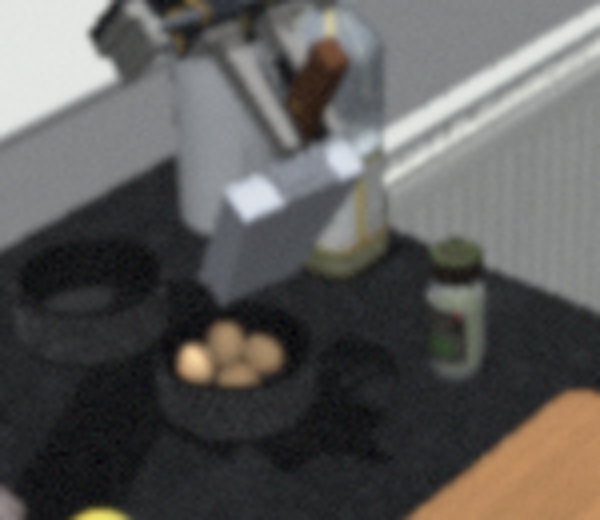

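Four walnuts show in the pot, at about (195,362), (225,340), (263,353) and (238,378). The fifth may be hidden by the near rim. I'll level out, back off, and look from the top.

```bash
for i in 1 2 3; do python3 -m pendant '[{"dp":[-0.213,0,0.112],"rotation":[0,0.0206,0]},{"dp":[-0.213,0,0.112],"rotation":[0,0.0206,0]},{"dp":[-0.213,0,0.112],"rotation":[0,0.0206,0]},{"dp":[-0.213,0,0.112],"rotation":[0,0.0206,0]},{"dp":[-0.213,0,0.112],"rotation":[0,0.0206,0]}]' |grep force; done
python3 -m pendant '[{"dp":[-0.213,0,0.112],"rotation":[0,0.0206,0]},{"dp":[0,0,0],"rotation":[0,0,0]},{"dp":[0,0,0],"rotation":[0,0,0]}]'
python3 tilt.py back.png 80
python3 -c "
from tw import *
d=np.load('lift.npz');cv2.imwrite('pics/back_top.png',cv2.resize(d['im2'][140:320,180:420,::-1],None,fx=3,fy=3,interpolation=2))
s=d['W2'][198:262,193:257].reshape(-1,3);s=s[(s[:,2]>.045)&(s[:,2]<.06)];print(cv2.minEnclosingCircle(s[:,:2].astype(np.float32)))
step([.684,.030,.10],23,0,22)"
```

```text
force: [-0.0, -0.7, -2.8]
grasp_force: 59.8
force: [1.0, 0.1, -2.5]
grasp_force: 59.8
force: [-0.1, -0.4, -2.3]
grasp_force: 59.8
time: 17.5
ee_pos: [0.5385, 0.0009, 0.3313]
tcp_rot: [-2.285, -1.915, -0.262]
force: [-0.1, -0.2, -2.9]
opening: 0.0194
grasp_force: 59.8
scene 365 273 slopes deg fwd,left [-0.28152774  1.32997504] floor at X=.1 -0.03538819598033715 std 0.0017518065220078856
top 1857 1544 slopes deg fwd,left [-0.21594018  0.20405508] floor at X=.1 -0.03301601469303355 std 0.002158812086220988
grasp [0.54553306 0.04111468 0.16526008] lean [-0.10438462  0.01196059 -1.97358738] 0.01974439294442171
((0.5956606268882751, 0.3224548101425171), 0.05874072015285492)
now lip [0.5727 0.1976 0.1325] [8.01347e+01 2.75400e-01 2.26000e-02] t 17.6 q [-0.28  0.38  0.33  1.97 -0.48  0.84  0.18]
per row x22 dp [-0.033  0.     0.008] rot [-0.0033  0.0001  0.014 ]
[0.608 0.174 0.126] [68.7  0.2 -0. ] g [0.55  0.026 0.159]
[0.637 0.145 0.12 ] [57.3  0.2 -0. ] g [0.551 0.011 0.152]
[0.66  0.11  0.113] [45.9  0.1 -0. ] g [ 0.55  -0.004  0.145]
[0.676 0.071 0.107] [34.4  0.1 -0. ] g [ 0.545 -0.019  0.139]
[0.684 0.03  0.1  ] [23.  0.  0.] g [ 0.538 -0.032  0.132]
```

View pics/back_top.png

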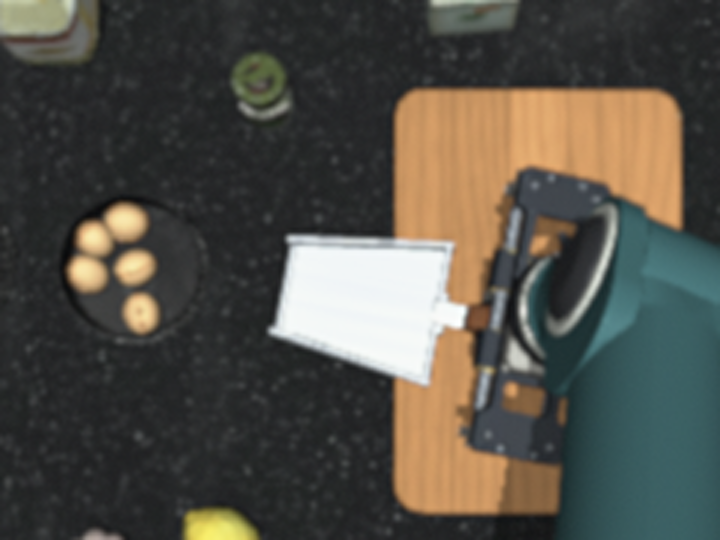

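All five walnuts are in the pot, the pan is empty, and the pot has not moved. I'll take the scoop back over the board.

```bash
for i in 1 2 3 4; do python3 -m pendant '[{"dp":[-0.033,0,0.008],"rotation":[-0.0033,0,0.014]},{"dp":[-0.033,0,0.008],"rotation":[-0.0033,0,0.014]},{"dp":[-0.033,0,0.008],"rotation":[-0.0033,0,0.014]},{"dp":[-0.033,0,0.008],"rotation":[-0.0033,0,0.014]},{"dp":[-0.033,0,0.008],"rotation":[-0.0033,0,0.014]}]' |grep force; done
python3 -m pendant '[{"dp":[-0.033,0,0.008],"rotation":[-0.0033,0,0.014]},{"dp":[-0.033,0,0.008],"rotation":[-0.0033,0,0.014]},{"dp":[0,0,0],"rotation":[0,0,0]},{"dp":[0,0,0],"rotation":[0,0,0]}]'
python3 tilt.py over.png 23
python3 -c "
from tw import *
step([.680,.029,.035],23,0,8)"
```

```text
force: [-0.3, 0.0, -2.0]
grasp_force: 59.8
force: [-0.0, -0.2, -2.1]
grasp_force: 59.8
force: [-0.4, -0.2, -2.0]
grasp_force: 59.8
force: [0.1, -0.2, -2.4]
grasp_force: 59.8
time: 20.0
ee_pos: [0.5002, -0.0484, 0.2976]
tcp_rot: [-3.012, -0.62, -0.349]
force: [0.3, -1.2, -1.7]
opening: 0.0194
grasp_force: 59.8
scene 132 117 slopes deg fwd,left [-1.1639415  -0.03379285] floor at X=.1 -0.034717485520741755 std 0.0016252410024382956
top 1791 1475 slopes deg fwd,left [-0.49048068  0.03535362] floor at X=.1 -0.03278852916846138 std 0.002210402649613542
grasp [ 0.53606645 -0.03346233  0.13103134] lean [-0.0126775  -0.08632103 -1.97326441] 0.019302484637446667
now lip [0.6821 0.0291 0.0982] [2.31823e+01 2.82000e-01 2.25000e-02] t 20.1 q [-0.42  0.37  0.57  2.14 -0.61  0.56 -0.57]
per row x8 dp [-0.022 -0.002  0.077] rot [-0.      0.0002  0.0001]
[0.682 0.029 0.086] [23.1  0.2  0. ] g [ 0.536 -0.033  0.118]
[0.681 0.029 0.073] [23.1  0.2  0. ] g [ 0.535 -0.033  0.105]
[0.681 0.029 0.06 ] [23.1  0.1  0. ] g [ 0.535 -0.033  0.093]
[0.68  0.029 0.048] [23.   0.1  0. ] g [ 0.534 -0.033  0.08 ]
[0.68  0.029 0.035] [23.  0.  0.] g [ 0.534 -0.033  0.067]
```

```bash
python3 -m pendant '[{"dp":[-0.02,0,0.077],"rotation":[0,0.0002,0]},{"dp":[-0.02,0,0.077],"rotation":[0,0.0002,0]},{"dp":[-0.02,0,0.077],"rotation":[0,0.0002,0]},{"dp":[-0.02,0,0.077],"rotation":[0,0.0002,0]},{"dp":[-0.02,0,0.077],"rotation":[0,0.0002,0]}]' |grep force
python3 -m pendant '[{"dp":[-0.02,0,0.077],"rotation":[0,0.0002,0]},{"dp":[-0.02,0,0.077],"rotation":[0,0.0002,0]},{"dp":[-0.015,0,0.06],"rotation":[0,0.0002,0]},{"dp":[-0.005,0,0.02],"rotation":[0,0,0]},{"dp":[0,0,0],"rotation":[0,0,0]}]'
python3 -c "
from tw import *
step([.680,.029,.0238],23,0,8,0)"
```

```text
force: [0.2, 0.5, -2.0]
grasp_force: 59.8
time: 21.1
ee_pos: [0.4984, -0.0504, 0.2329]
tcp_rot: [-3.012, -0.614, -0.355]
force: [-0.3, -1.3, -2.3]
opening: 0.0195
grasp_force: 59.8
now lip [0.6812 0.0275 0.0344] [23.031   0.0614  0.0388] t 21.1 q [-0.29  0.48  0.43  2.17 -0.78  0.43 -0.39]
per row x8 dp [-0.004 -0.003  0.013] rot [-0.  0.  0.]
```

Now creeping down until contact shows in the force.

```bash
python3 -m pendant '[{"dp":[-0.004,0,0.016],"rotation":[0,0,0]},{"dp":[-0.004,0,0.016],"rotation":[0,0,0]},{"dp":[-0.004,0,0.016],"rotation":[0,0,0]},{"dp":[-0.004,0,0.016],"rotation":[0,0,0]},{"dp":[-0.003,0,0.012],"rotation":[0,0,0]}]' | grep -E "ee|force"
python3 -m pendant '[{"dp":[-0.002,0,0.01],"rotation":[0,0,0]},{"dp":[-0.002,0,0.01],"rotation":[0,0,0]},{"dp":[0,0,0],"rotation":[0,0,0]},{"dp":[0,0,0],"rotation":[0,0,0]}]' | grep -E "ee|force"
python3 -c "
from tw import *
step([.680,.029,.0238],23,0,8,0)"
```

```text
ee_pos: [0.4984, -0.0502, 0.2253]
force: [-0.2, -1.1, -1.7]
grasp_force: 59.8
ee_pos: [0.4985, -0.0503, 0.2233]
force: [0.6, 0.5, -1.9]
grasp_force: 59.8
now lip [0.6814 0.0277 0.025 ] [23.0466  0.0297  0.025 ] t 22.0 q [-0.27  0.5   0.4   2.17 -0.81  0.41 -0.37]
per row x8 dp [-0.001 -0.003  0.001] rot [-0.  0.  0.]
```

```bash
for i in 1 2 3; do python3 -m pendant '[{"dp":[-0.002,0,0.007],"rotation":[0,0,0]},{"dp":[0,0,0],"rotation":[0,0,0]},{"dp":[0,0,0],"rotation":[0,0,0]}]' | grep -E "ee|force"; done
```

```text
ee_pos: [0.4984, -0.0503, 0.223]
force: [-3.0, -0.3, 5.3]
grasp_force: 59.8
ee_pos: [0.4984, -0.0505, 0.2228]
force: [-6.1, -0.5, 11.7]
grasp_force: 59.9
ee_pos: [0.4983, -0.0506, 0.2225]
force: [-9.9, -0.5, 18.9]
grasp_force: 59.9
```

```bash
python3 -m pendant '[{"dp":[0.003,0,-0.012],"rotation":[0,0,0]},{"dp":[0,0,0],"rotation":[0,0,0]},{"dp":[0,0,0],"rotation":[0,0,0]}]' 1 20 | grep -E "ee|force"
python3 -m pendant '[{"dp":[0,0,0],"rotation":[0,0,0]},{"dp":[0,0,0],"rotation":[0,0,0]},{"dp":[0,0,0],"rotation":[0,0,0]}]' 1 5 | grep -E "ee|force"
python3 -m pendant '[{"dp":[0,0,0],"rotation":[0,0,0]},{"dp":[0,0,0],"rotation":[0,0,0]},{"dp":[0,0,0],"rotation":[0,0,0]},{"dp":[0,0,0],"rotation":[0,0,0]},{"dp":[0,0,0],"rotation":[0,0,0]}]' -0.3
python3 -m pendant '[{"dp":[0,0,0],"rotation":[0,0,0]},{"dp":[0,0,0],"rotation":[0,0,0]},{"dp":[0.02,0,-0.08],"rotation":[0,0,0]},{"dp":[0.03,0,-0.15],"rotation":[0,0,0]},{"dp":[0.05,0,-0.2],"rotation":[0,0,0]}]'
```

```text
ee_pos: [0.4985, -0.0503, 0.2226]
force: [-4.0, -0.7, 6.1]
grasp_force: 20.0
ee_pos: [0.4984, -0.0503, 0.2223]
force: [-2.5, -0.9, 3.2]
grasp_force: 5.0
time: 24.0
ee_pos: [0.4984, -0.0502, 0.2223]
tcp_rot: [-3.012, -0.614, -0.355]
force: [-1.3, -0.2, 0.5]
opening: 0.0579
grasp_force: 0.0
time: 24.5
ee_pos: [0.4977, -0.0506, 0.2669]
tcp_rot: [-3.012, -0.613, -0.353]
force: [-0.4, -0.3, -0.4]
opening: 0.0597
grasp_force: 0.0
```

Released cleanly. I'll rise clear and back off, then look once more.

```bash
python3 -m pendant '[{"dp":[-0.1,0,-0.3],"rotation":[0,0,0]},{"dp":[-0.1,0,-0.3],"rotation":[0,0,0]},{"dp":[-0.1,0,-0.3],"rotation":[0,0,0]},{"dp":[0,0,0],"rotation":[0,0,0]},{"dp":[0,0,0],"rotation":[0,0,0]}]'
python3 -c "
from tw import *
t=snap('top');W=cloud(t);cv2.imwrite('pics/end.png',cv2.resize(t['image'][120:340,170:430,::-1],None,fx=2.5,fy=2.5,interpolation=2))
h=cv2.cvtColor(t['image'],cv2.COLOR_RGB2HSV)
X=(W-[.627,.006,0]);f=np.array([np.cos(.4014),np.sin(.4014),0]);l=np.array([-f[1],f[0],0])
m=(abs(X@f)<.045)&(abs(X@l)<.03);A=np.c_[(X@f)[m],(X@l)[m],np.ones(m.sum())];c=np.linalg.lstsq(A,W[...,2][m],rcond=None)[0];print('floor slope deg',np.degrees(c[:2]),'z',c[2])"
```

```text
time: 25.0
ee_pos: [0.4521, -0.0697, 0.3477]
tcp_rot: [-3.011, -0.614, -0.359]
force: [1.1, 0.0, 0.1]
opening: 0.0597
grasp_force: 0.0
floor slope deg [-0.19424073  0.06711485] z 0.02476287843786993
```

View pics/end.png

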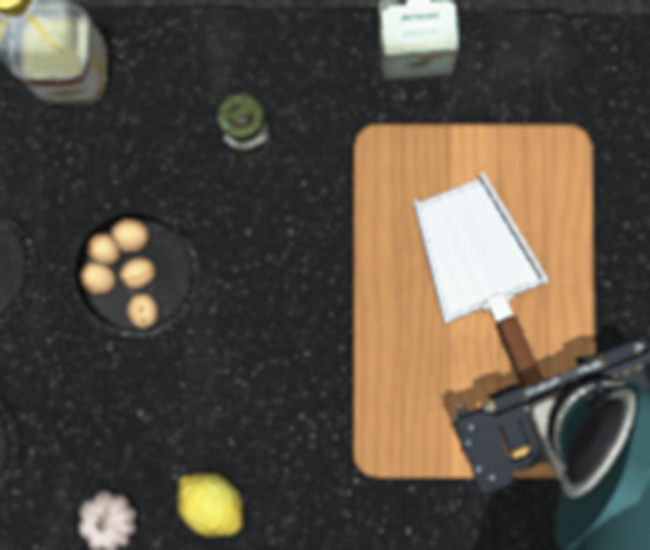

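The scoop lies flat on the board with its pan at about (480,250): floor height 0.0248 m, slope under 0.2°. The five walnuts are in the pot at about (135,275), and nothing else has moved.

```bash
python3 -c "
from workcell import robot
print(robot.job_done())"
```

```text
the job is handed in; nothing more can be done
None
```

All five walnuts are in the pot beside the board, the empty scoop is back flat on the board, the pot and the other things are where they were, and the job was handed in at about 25 s of the 58 s allowed.

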